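# Split two stuck steel beakers on a slanted clamping stand

## Robot

A 6-joint arm with a two-finger parallel gripper is mounted at the origin on a cart in front of the work surface, level with it; the furniture and walls round the work are solid. World frame = base frame: x ahead of the robot, y to its left, z up, the work surface at z = 0. Lengths are in mm, angles in rad, forces in N, time in s.
With the tool pointing down it reaches from about 300 to 775 mm from the base axis. Payload 14.6 kg.
Tool frame: the origin (TCP) lies on the centre line of the jaws, within the pads' length; the fingertips stand 19 mm ahead of it and the grasp point (between the pads) is the TCP (bot.tip_reach is the distance from the TCP to the fingertips, in mm); z points along the fingers, y is the line along which they close (so a half turn about z gives the same grasp; the last joint's range is limited). The gripper opens to 85 mm and grips with 20 to 120 N. Pads are 22 mm wide; open, the fingers measure 114 mm over their backs; the gripper's body (76 mm by 85 mm) begins 54 mm behind the grasp point. The pads swing forward as they close: fully open they stand 13 mm farther back than shut.
Start: joints at [1.165, 0.3, 1.521, -0, 1.321, -0.067], TCP at [182.793, 518.726, 250.281] pointing down, gripper open.
Joint ranges: [-3.03, 3.03], [-0.79, 2.21], [0.23, 2.52], [-1.04, 4.18], [0, 3.07], [-2.55, 2.55]. Speed limits (rad/s): [2.22, 2.22, 2.57, 3.14, 3.14, 3.14].

## Interface

Orientations are given as a unit quaternion [w, x, y, z].
In Python, from rig import bot gives the robot as it stands. Calls block until the motion is done:
- bot.move_to(position, orientation): joint-space move of the TCP to a pose.
- bot.servo_line(position, attitude=None, speed=150, until_force=None): straight line of the TCP; attitude=None keeps the orientation; speed is the mean speed in mm/s. With until_force (N) it stops when the force on the tool has changed by that much, and returns True; else False.
- bot.move_joints(angles): joint-space move.
- bot.move_gripper(opening, grip_force=None): finger opening in mm; grip_force is the grip in N (None keeps the last); returns when the fingers have stopped.
- bot.dwell(seconds).
- bot.ik(position, orientation): joint angles nearest the present ones, or None.
- bot.read_state(): the state.
- bot.read_camera(name): name is "scene" or "top"; returns a dict with "image" (384x512x3 uint8, blue, green, red), "depth" (384x512 float32, mm along the optical axis (not along the pixel's ray), 0 where there is no reading), "fovy" (degrees; the focal length in pixels is half the picture's height over the tangent of half this angle, whatever the lens; pixels are square), "cx", "cy" (the principal point, pixels), "eye" and "attitude" of the camera in the world. Camera axes: x right, y down, z forward; pixel columns grow to the right and rows downward; lengths in mm; the calibration is good to about 2 mm. A picture is of the moment at which its call begins.
A pose or a line that the arm cannot do raises bot.MotionError and nothing moves.
- bot.finish_job(): hands the job in; it is judged then, once.
The state is a dict: "clock": time; "joint_positions": joint angles; "qvel": joint speeds; "effort": joint torques, N m; "ee_pos": TCP position; "tool_rot": TCP orientation; "ft_force": force on the tool from outside, world axes, zero at the start; "moment": the same for the moment, N m; "grip_width": finger opening in mm; "grip_force": force on a finger pad.
Only numpy, scipy, OpenCV 4.12 (cv2) and the standard library are available. Lean on these libraries where they do the work, as an engineer would, in place of code of your own. Each camera call takes 0.05 s, during which the arm holds its last target. There are 200 camera calls.

## Task

Two steel beakers are nested mouth-down on the slanted stand and stuck together. Turn the stand's bar knob clockwise until its slip clutch clicks round, so that the two dogs swing over and hold the rim of the inner beaker; then draw the outer beaker off along its slant, leaving the inner one clamped where it is, and set the outer one down gently, mouth down and upright, on the floor of the grey steel tray, in the end without the vials. Do not knock over the vials or shift the tray, the vials, the reagent bottle or the bench timer.

Things in the scene. Friction and masses are not known exactly. Their poses are not given: they have to be found in the camera images.
- seat (a point): point on the top face of the stand's slanted aluminium deck, on the beakers' axis. The stand is a fixed grey wedge 130 x 200 mm on the worktop left of the photometer. z: the beakers' axis, out of the deck, leaning 30 degrees from vertical to the stand's front (roughly to the robot); y: level, from beakers to knob (its spindle is parallel to z, 88 mm away along +y); x: up the slope.
- inner_home (a point): fixed point on the stand, 50 mm above seat along its z: where inner_mid is while the inner beaker sits home. Axes as seat. Studs 5.5 mm high ring the inner beaker's rim. Two steel dogs, on its +y and -y sides, swing in over that rim together (linked under the deck) when the knob is turned, and then hold it down with 1.8 mm of play.
- outer_mid (a point): centre of the outer steel beaker, half-way up its 84 mm height; z: along its axis from mouth to closed end (up). Diameter 69 mm over the bead at the mouth, 66 just above it, tapering to 54 at the closed end. At the start, along the axis, its mouth is 20 mm and its closed end 104 mm above the deck. 0.14 kg; the pull to break it loose is 5 to 15 N. It is clear when drawn off 84 mm along the axis.
- inner_mid (a point): centre of the inner steel beaker, half-way up its 100 mm height, z along its axis, up the slant. It stands mouth-down on the deck; at its foot a flat rim 88 mm across and 5 mm thick; above this it tapers from 59 to 45 mm and is nearly all hidden in the outer beaker. 0.14 kg. Sprung rubber pads in the outer beaker's mouth grip it, so that it comes along unless the dogs hold its rim.
- knob_bar (a point): centre of the grip bar of the black knob on the stand's spindle, 86 mm above the deck along the slant. x: along the bar (52 mm long, 14 mm thick along y, 44 mm deep along z: 22 mm below this point to 16 mm above); z: along the spindle, up the slant. Below the bar is a ribbed collar, 38 mm in diameter. Tightens clockwise seen from above, i.e. looking along -z.
- dog (a joint): angle of the dog on the knob's spindle, just above the deck: 0 fully open, grows clockwise, 1.0 rad at its stop, where it lies over the inner beaker's rim; the far dog follows it. Starts between 0 and 0.35. It turns with the knob (drag about 0.03 N m) until it meets the stop, and stays where it is left.
- knob (a joint): slip of the knob against the dog (rad), 0 at the start. It stays 0 while knob and dog turn together; with the dog at its stop the clutch slips at 0.12 N m and this angle grows clockwise. More than 0.15 rad counts as clicked. So the knob must be turned by (1.0 - dog) + 0.15 at least; some more does no harm.
- tray: open grey steel tray 116 x 150 mm, 36 mm high, at any yaw, between the stand and the photometer's near left corner; loose on the worktop. Origin at the centre of its underside, x along its short side, y along its long side, z up. Floor 4 mm thick, inside 108 x 142 mm. The two vials stand near its +y end; the beaker fits in the other end, e.g. with its centre at x = 0, y = -31 mm.
- blue_vial_mid (a point): middle of a loose glass vial with a blue cap, 27 mm in diameter, 61 mm tall, standing in the tray (z up); this point is 30 mm above its foot.
- white_vial_mid (a point): middle of a loose glass vial with a white cap, 25 mm in diameter, 61 mm tall, standing in the tray (z up); this point is 30 mm above its foot.
- timer_mid (a point): middle of a white bench timer, 64 x 72 x 20 mm, loose on the worktop in front of the tall white photometer (fixed, 0.26 m tall, with its near left corner at about x 0.52, y 0.15 m, its front running from there to x 0.41, y -0.17 m).
- bottle_mid (a point): middle of a loose white-capped reagent bottle, 66 mm in diameter, 137 mm tall, standing upright beside the photometer, behind and to the right of the stand; this point is 68 mm above its foot.

How it is judged (in metres and radians):
On the way, in this order (a step that is already met when the one before it is completed fails the run):
1. the dogs are at their stop over the inner beaker's rim and the knob's clutch has clicked (slipped more than 0.15 rad) (value of joint dog above 0.95 rad and value of joint knob above 0.15 rad), for 0.1 s.
2. the outer beaker is drawn off, clear of the inner one, which is still home (distance between outer_mid and seat above 0.146 m and distance between inner_mid and inner_home below 0.006 m and angle between the z axis of inner_mid and the z axis of seat, either way round below 0.08 rad), for 0.1 s.
At the end, for the whole second after the job is handed in: Outer beaker at rest, mouth down, upright (0.08 rad) on the tray's floor in the end without vials (x within 30 mm of its middle line, y -50 to +20 mm); dogs over the rim (above 0.9 rad); inner beaker home within 6 mm and 0.08 rad; both vials upright (angle between outer_mid's own z axis and vertical below 0.08 rad and z of outer_mid in the frame of tray between 0.042 and 0.05 m and x of outer_mid in the frame of tray between -0.03 and 0.03 m and y of outer_mid in the frame of tray between -0.05 and 0.02 m and linear speed of outer_beaker below 0.02 m/s and value of joint dog above 0.9 rad and distance between inner_mid and inner_home below 0.006 m and angle between the z axis of inner_mid and the z axis of seat, either way round below 0.08 rad and angle between each of blue_vial_mid, white_vial_mid's own z axis and vertical below 0.15 rad); the robot touches nothing.
It fails at once if the inner beaker is dragged more than 10 mm from its place (distance of inner_mid from where it was at the start of the episode above 0.01 m).
It fails at once if a vial is tipped over or shifted more than 30 mm (angle between any of blue_vial_mid, white_vial_mid's own z axis and vertical above 0.5 rad or distance of any of blue_vial_mid, white_vial_mid from where it was at the start of the episode above 0.03 m).
It fails at once if the tray, the bench timer or the reagent bottle is shifted more than 30 mm (distance of any of tray, timer_mid, bottle_mid from where it was at the start of the episode above 0.03 m).
It fails at once if the outer beaker is dropped (falls free faster than 0.5 m/s) (contact force between the fingers and outer_beaker below 0.05 N and linear speed of outer_beaker above 0.5 m/s).
It also fails if it takes over 61 s, if anything falls off the work surface, if the arm or the gripper's body presses on something with over 40 N, if the wrist force passes 120 N, or if a joint passes its speed limit or range.

## Working session

There is one attempt and no reset: what is moved stays moved. The work goes in short steps, each a Python script; the robot and the scene stay as the last script left them, time stands still between calls to the robot, and variables do not carry over. Pictures are saved under pics/ and viewed, at most 10 in all, crops included, and the job is handed in when it is done.

```bash
ls; mkdir -p pics; cat > h.py <<'E'
import numpy as np, cv2
from scipy.spatial.transform import Rotation as R
def rot(q): return R.from_quat([q[1],q[2],q[3],q[0]])
def quat(M):
    q=R.from_matrix(M).as_quat(); return [q[3],q[0],q[1],q[2]]
def cloud(c):
    h,w=c["depth"].shape; f=h/2/np.tan(np.radians(c["fovy"])/2)
    u,v=np.meshgrid(np.arange(w),np.arange(h)); d=c["depth"]
    P=np.stack([(u-c["cx"])/f*d,(v-c["cy"])/f*d,d],-1)
    W=P.reshape(-1,3)@rot(c["attitude"]).as_matrix().T+np.array(c["eye"])
    W=W.reshape(h,w,3); W[d==0]=np.nan
    return W
E
python3 - <<'E'
from rig import bot; from h import *
for n in ("scene","top"):
    c=bot.read_camera(n); cv2.imwrite(f"pics/{n}0.png",c["image"]); np.save(f"{n}0.npy",cloud(c))
    print(n,c["fovy"],c["cx"],c["cy"],c["eye"],c["attitude"],(c["depth"]>0).mean())
print(bot.read_state())
E
```

```text
pics
scene 54.12618859168045 257.97320596716025 190.86379016364836 [  51.08652311 -306.1466712   664.451801  ] [-0.41472083  0.83833665 -0.31872523  0.15366367] 0.9782918294270834
top 49.617562253429895 256.88159042662977 194.39614993233613 [ 361.16230029  222.47658955 1189.91036493] [-0.05146959  0.70652927 -0.70320005  0.06063795] 0.9959920247395834
{'clock': 0.1, 'joint_positions': array([ 1.16537346e+00,  3.00441212e-01,  1.52153316e+00,  4.75149194e-06,
        1.32065288e+00, -6.65797059e-02]), 'qvel': array([ 6.73700868e-04, -5.12896906e-04,  6.33016956e-05,  1.17014962e-04,
        1.85592909e-03, -2.02400858e-04]), 'effort': array([-8.18390799e-05, -5.44378209e+01, -3.62369013e+01, -6.28340013e-05,
        3.09777155e-03, -1.96515082e-06]), 'ee_pos': array([182.73667895, 518.56102783, 249.7579598 ]), 'tool_rot': array([-1.23190174e-04,  1.68612797e-01,  9.85682229e-01, -5.02419043e-04]), 'ft_force': array([ 0.18935041, -1.10051745, -0.36843568]), 'moment': array([0.03467   , 0.03597664, 0.00577795]), 'grip_force': 0.0, 'grip_width': 85.52288100988774}
```

View pics/scene0.png

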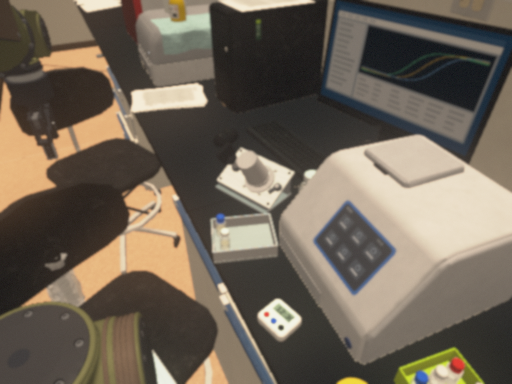

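View pics/top0.png

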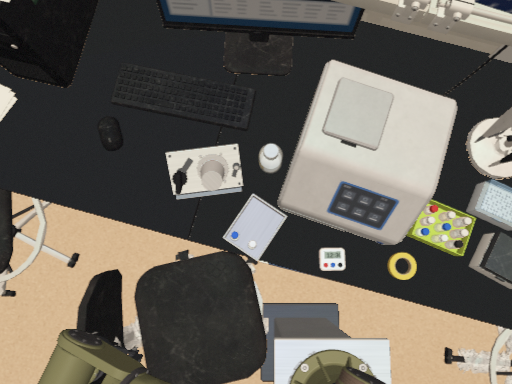

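The scene view shows the stand at about (255,180), with the tray below it at (243,238). In the top view the stand is at (205,170), the beaker top near (212,168), the black knob bar near (183,177), and the tray near (255,227). The vials are at (234,235) and (253,244), the bottle at (270,157) and the timer at (332,259).

```bash
python3 - <<'E'
from h import *
W=np.load("top0.npy"); im=cv2.imread("pics/top0.png")
x0,x1,y0,y1=155,300,130,270
cv2.imwrite("pics/topcrop.png",cv2.resize(im[y0:y1,x0:x1],None,fx=5,fy=5,interpolation=cv2.INTER_CUBIC)[:600])
# deck plane: points in stand box, RANSAC with normal 30deg from vertical
P=W[138:205,160:250].reshape(-1,3); P=P[P[:,2]>12]
rng=np.random.default_rng(0);best=(0,)
for _ in range(3000):
    a=P[rng.choice(len(P),3,False)]; n=np.cross(a[1]-a[0],a[2]-a[0]); l=np.linalg.norm(n)
    if l<200: continue
    n=n/l*np.sign(n[2])
    if abs(np.degrees(np.arccos(n[2]))-30)>6: continue
    k=np.abs((P-a[0])@n)<2.5
    if k.sum()>best[0]: best=(k.sum(),k)
Q=P[best[1]]; c=Q.mean(0); n=np.linalg.svd(Q-c)[2][2]; n*=np.sign(n[2])
print("deck",best[0],c,n,np.degrees(np.arccos(n[2])),"az",np.degrees(np.arctan2(n[1],n[0])))
hh=(W-c)@n
hist=np.histogram(((P-c)@n),bins=np.arange(0,120,4)); print(hist[0])
for name,cl in (("top",W),("scene",np.load("scene0.npy"))):
    h=(cl-c)@n
    near=(np.linalg.norm(cl-c,axis=-1)<190)
    img=cv2.imread(f"pics/{name}0.png").max(2)
    for lo,hi,lab in((98,110,"top")," "):pass
E
true
```

```text
deck 1359 [620.14047817 358.60583082  54.55940364] [-0.50205996 -0.06769715  0.86217915] 30.437854657021795 az -172.32062451565912
[968 226  77  98  24  21  16  17  15  21  15  17  17  35  62  25  21  14
  21  20  13  17  21  19  41 207 199   4   0]Traceback (most recent call last):
  File "<stdin>", line 23, in <module>
ValueError: not enough values to unpack (expected 3, got 1)
```

View pics/topcrop.png

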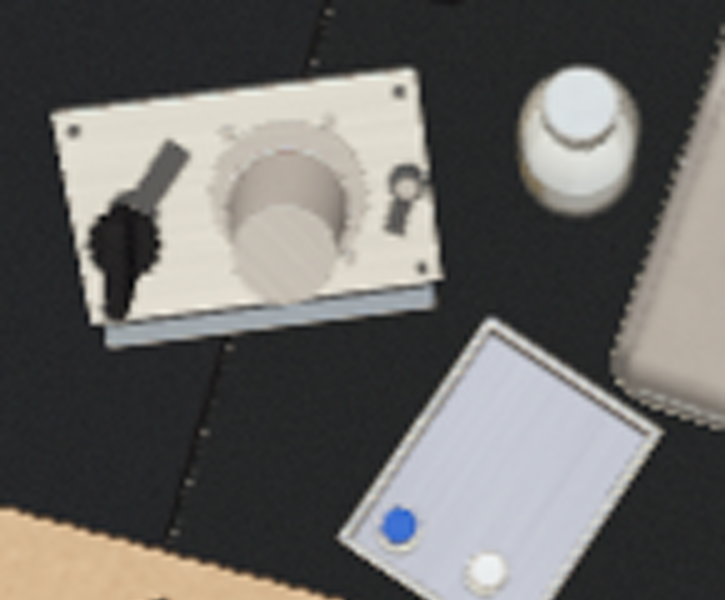

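The crop shows the beaker top disc near (285,252) and the knob bar along (130,210) to (118,315). The near dog points up-right, still open. The tray corners are at about (490,325), (655,435) and (345,535), with the vials at (398,525) and (487,570).

```bash
python3 - <<'E'
from h import *
c0=np.array([620.14,358.6,54.56]); az=np.radians(-172.32)
n=np.array([np.sin(np.radians(30))*np.cos(az),np.sin(np.radians(30))*np.sin(az),np.cos(np.radians(30))])
y=np.array([np.cos(az-np.pi/2),np.sin(az-np.pi/2),0]); y=y if y[1]>0 else -y
x=np.cross(y,n); S=np.stack([x,y,n],1)
for name in("top","scene"):
    W=np.load(name+"0.npy"); im=cv2.imread(f"pics/{name}0.png").astype(int); V=im.max(2)
    L=(W-c0)@S; r=np.linalg.norm(L,axis=-1)
    near=r<200
    deck=near&(abs(L[...,2])<3)&(V>100)&(abs(L[...,0])<66)&(abs(L[...,1])<101)
    print(name,"deck h",np.median(L[deck][:,2]), "ext",np.percentile(L[deck],[1,99],axis=0)[:,:2].round(1).tolist())
    t=near&(abs(L[...,2]-104)<5)&(V>95)
    q=L[t]
    if len(q):
        (cx,cy),rad=cv2.minEnclosingCircle(q[:,:2].astype(np.float32)); print("outer top n",t.sum(),"mean",q.mean(0),"circ",cx,cy,rad)
    k=near&(abs(L[...,2]-100)<9)&(V<80); q=L[k]
    if len(q)>5:
        m=cv2.minAreaRect(q[:,:2].astype(np.float32)); print("bar n",k.sum(),"mean",q.mean(0),"rect",m,"PCA",np.degrees(np.arctan2(*(np.linalg.svd(q[:,:2]-q[:,:2].mean(0))[2][0][::-1]))))
    # tray rim
    B=(W[...,0]>380)&(W[...,0]<600)&(W[...,1]>130)&(W[...,1]<330)&(W[...,2]>28)&(W[...,2]<42)
    q=W[B].astype(np.float32)
    if B.sum(): print("tray",B.sum(),q[:,2].mean(),cv2.minAreaRect(q[:,:2]))
    F=(W[...,0]>380)&(W[...,0]<600)&(W[...,1]>130)&(W[...,1]<330)&(V>100)&(W[...,2]<14)
    q=W[F].astype(np.float32); 
    if F.sum(): print("floor",F.sum(),q[:,2].mean(),cv2.minAreaRect(q[:,:2]))
    C=(W[...,0]>360)&(W[...,0]<600)&(W[...,1]>130)&(W[...,1]<330)&(W[...,2]>56)&(W[...,2]<75)
    blue=C&(im[...,0]-im[...,2]>50); wh=C&~blue
    for l,m in(("blue",blue),("white",wh)): print(l,m.sum(),W[m].mean(0))
    D=(W[...,0]>560)&(W[...,0]<760)&(W[...,1]>130)&(W[...,1]<260)&(W[...,2]>120)&(W[...,2]<150); print("bottle",D.sum(),W[D].mean(0))
E
```

```text
top deck h 0.20251105440266504 ext [[-64.9, -99.6], [53.5, 96.5]]
outer top n 347 mean [ -7.56695959 -21.67056812 104.00479611] circ -12.709510803222656 11.246689796447754 61.875770568847656
bar n 103 mean [ -5.01341196  61.93466212 100.80876581] rect ((-7.529514312744141, 62.685394287109375), (12.474693298339844, 51.00899887084961), 81.95994567871094) PCA 174.0697960559719Traceback (most recent call last):
  File "<stdin>", line 22, in <module>
cv2.error: OpenCV(4.12.0) /io/opencv/modules/imgproc/src/convhull.cpp:143: error: (-215:Assertion failed) total >= 0 && (depth == CV_32F || depth == CV_32S) in function 'convexHull'
```

```bash
python3 - <<'E'
from h import *
c0=np.array([620.14,358.6,54.56]); az=np.radians(-172.32)
n=np.array([np.sin(np.radians(30))*np.cos(az),np.sin(np.radians(30))*np.sin(az),np.cos(np.radians(30))])
y=np.array([-np.cos(az-np.pi/2),-np.sin(az-np.pi/2),0]); y*=np.sign(y[1])
S=np.stack([np.cross(y,n),y,n],1)
W=np.load("top0.npy"); print("tray px",W[220,255],W[235,234],W[157,270])
for name in("top","scene"):
    W=np.load(name+"0.npy"); im=cv2.imread(f"pics/{name}0.png").astype(int); V=im.max(2)
    L=(W-c0)@S; r=np.linalg.norm(L,axis=-1)
    near=r<200
    q=L[near&(abs(L[...,2])<4)&(V>120)]; q2=q[(abs(q[:,0])<75)&(abs(q[:,1])<110)].astype(np.float32)
    if len(q2): print(name,"deck",len(q2),np.median(q2[:,2]),cv2.minAreaRect(q2[:,:2].copy()))
    t=near&(abs(L[...,2]-104)<5)&(V>95)&(L[...,1]<25)
    q=L[t]
    if len(q):
        (cx,cy),rad=cv2.minEnclosingCircle(q[:,:2].astype(np.float32)); print("outer top n",t.sum(),"mean",q.mean(0),"circ",cx,cy,rad)
    k=near&(abs(L[...,2]-100)<9)&(V<80)&(L[...,1]>35); q=L[k]
    if len(q)>5:
        print("bar n",k.sum(),"mean",q.mean(0),cv2.minAreaRect(q[:,:2].astype(np.float32)))
    R0=(W[...,0]>370)&(W[...,0]<580)&(W[...,1]>130)&(W[...,1]<380)
    for l,lo,hi in(("rim",28,42),("floor",-3,10)):
        F=R0&(V>110)&(W[...,2]>lo)&(W[...,2]<hi)
        F=cv2.morphologyEx(F.astype(np.uint8),cv2.MORPH_CLOSE,np.ones((2,2)))
        N,lab,st,_=cv2.connectedComponentsWithStats(F)
        if N>1:
            i=1+st[1:,4].argmax(); q=W[(lab==i)]; q=q[~np.isnan(q[:,0])].astype(np.float32); print(l,len(q),q[:,2].mean(),cv2.minAreaRect(q[:,:2].copy()))
    C=R0&(W[...,2]>56)&(W[...,2]<75)
    blue=C&(im[...,0]-im[...,2]>50); wh=C&~blue&(V>110)
    for l,m in(("blue",blue),("white",wh)): print(l,m.sum(),W[m].mean(0) if m.any() else "")
    D=(W[...,0]>560)&(W[...,0]<760)&(W[...,1]>130)&(W[...,1]<260)&(W[...,2]>120)&(W[...,2]<150); print("bottle",D.sum(),W[D].mean(0))
E
```

```text
tray px [476.81883644 212.51039404   3.2738293 ] [429.91044941 269.51552571  65.24994484] [628.74734256 175.24155324 136.5204805 ]
top deck 1723 0.23548439 ((-8.342758178710938, -2.3338394165039062), (125.7221908569336, 199.53091430664062), 0.15637153387069702)
outer top n 338 mean [ -7.3085182  -24.12220729 104.05464729] circ -8.11357593536377 -24.29199981689453 27.504364013671875
bar n 103 mean [ -5.01341196  61.93466212 100.80876581] ((-7.529514312744141, 62.685394287109375), (12.474693298339844, 51.00899887084961), 81.95994567871094)
rim 311 20.490381 ((452.53729248046875, 211.67843627929688), (117.3998031616211, 150.30369567871094), 56.15450668334961)
floor 1747 4.539755 ((451.8887023925781, 209.19674682617188), (114.79072570800781, 142.5392303466797), 56.509220123291016)
blue 37 [430.88862376 268.91173045  62.41504656]
white 61 [429.84052916 213.32248493  62.68647426]
bottle 209 [640.71730365 172.43900409 134.07223257]
scene deck 1138 2.062362 ((-9.725379943847656, -1.1689453125), (130.28564453125, 202.0612335205078), 0.23806308209896088)
outer top n 289 mean [ -8.30660292 -25.62752434 105.96610316] circ -7.738444805145264 -23.178869247436523 28.121763229370117
bar n 122 mean [ -8.34107608  62.13531061 100.69248399] ((-7.6792755126953125, 63.71999740600586), (15.022561073303223, 51.690269470214844), 80.84671020507812)
rim 498 30.23132 ((474.049560546875, 223.69015502929688), (154.11636352539062, 146.11514282226562), 56.39684295654297)
floor 967 6.845809 ((470.0675964355469, 205.0706787109375), (116.3935317993164, 105.83647918701172), 56.28242874145508)
blue 45 [429.61985874 267.01122241  63.92475938]
white 118 [466.60031731 238.0542445   64.60478502]
bottle 94 [638.54430808 180.46791269 134.48098671]
```

```bash
cat >> h.py <<'E'
c0=np.array([620.14,358.6,54.56]); az=np.radians(-172.32)
n=np.array([np.sin(np.radians(30))*np.cos(az),np.sin(np.radians(30))*np.sin(az),np.cos(np.radians(30))])
ys=np.array([-np.cos(az-np.pi/2),-np.sin(az-np.pi/2),0]); ys*=np.sign(ys[1])
xs=np.cross(ys,n); S=np.stack([xs,ys,n],1)
def pt(x,y,h): return c0+S@np.array([x,y,h])
def att(zt,yt):
    "tool attitude: z along zt, closing line along yt"
    zt=zt/np.linalg.norm(zt); yt=yt-zt*(yt@zt); yt/=np.linalg.norm(yt)
    return quat(np.stack([np.cross(yt,zt),yt,zt],1))
def lv(deg): a=np.radians(deg); return S@np.array([np.cos(a),np.sin(a),0])
tray=np.array([452.,211.,0]); ta=np.radians(56.2)
tx=np.array([np.cos(ta),np.sin(ta),0]); ty=np.array([-np.sin(ta),np.cos(ta),0])
E
python3 - <<'E'
from rig import bot; from h import *
print(S.round(3).tolist())
print("seat",pt(-7.9,-24.2,0),"knob",pt(-7.7,63.6,88))
def tst(l,p,q):
    s=bot.ik(p,q); print(l,np.round(p),None if s is None else np.round(s,2))
for sg in(1,-1):
    tst("knob pre",pt(-7.7,63.6,190),att(-n,sg*lv(81.5)))
    tst("knob",pt(-7.7,63.6,88),att(-n,sg*lv(81.5)))
    tst("knob end",pt(-7.7,63.6,88),att(-n,sg*lv(81.5-80)))
    tst("beak pre",pt(-7.9,-24.2,180),att(-n,sg*xs))
    tst("beak",pt(-7.9,-24.2,84),att(-n,sg*xs))
    tst("beak off",pt(-7.9,-24.2,190),att(-n,sg*xs))
    p=tray-20*ty
    tst("place hi",p+[0,0,170],att(np.array([0,0,-1.]),sg*tx))
    tst("place",p+[0,0,68],att(np.array([0,0,-1.]),sg*tx))
W=np.load("top0.npy"); im=cv2.imread("pics/top0.png"); print(W[241:247,250:256,:].reshape(-1,3)[::7].round(0).tolist())
E
```

```text
[[0.858, -0.134, -0.496], [0.116, 0.991, -0.067], [0.5, -0.0, 0.866]]
seat [616.59386335 333.70276291  50.61      ] knob [561.42658403 414.85816473 126.92023553]
knob pre [511. 408. 215.] [ 0.71  0.38  1.57 -0.4   0.78 -0.62]
knob [561. 415. 127.] [ 0.67  0.57  1.51 -0.44  0.64 -0.59]
knob end [561. 415. 127.] [ 0.67  0.57  1.51 -0.44  0.64  0.8 ]
beak pre [527. 322. 206.] [ 0.56  0.3   1.7  -0.34  0.68  0.64]
beak [575. 328. 123.] [ 0.53  0.5   1.64 -0.38  0.55  0.67]
beak off [522. 321. 215.] [ 0.57  0.28  1.7  -0.33  0.7   0.64]
place hi [469. 200. 170.] [ 0.33  0.29  1.73 -0.    1.12 -0.65]
place [469. 200.  68.] [ 0.33  0.45  1.8  -0.    0.9  -0.65]
knob pre [511. 408. 215.] [ 0.71  0.38  1.57 -0.4   0.78  2.52]
knob [561. 415. 127.] [ 0.67  0.57  1.51 -0.44  0.64  2.55]
knob end [561. 415. 127.] [ 0.67  0.57  1.51 -0.44  0.64 -2.34]
beak pre [527. 322. 206.] [ 0.56  0.3   1.7  -0.34  0.68 -2.5 ]
beak [575. 328. 123.] [ 0.53  0.5   1.64 -0.38  0.55 -2.47]
beak off [522. 321. 215.] [ 0.57  0.28  1.7  -0.33  0.7  -2.5 ]
place hi [469. 200. 170.] [ 0.33  0.29  1.73 -0.    1.12  2.49]
place [469. 200.  68.] [ 0.33  0.45  1.8  -0.    0.9   2.49]
[[414.0, 226.0, 69.0], [411.0, 224.0, 63.0], [409.0, 221.0, 58.0], [406.0, 218.0, 63.0], [404.0, 215.0, 59.0], [401.0, 213.0, 45.0]]
```

```bash
python3 - <<'E'
from rig import bot; from h import *
q=att(-n,lv(81.5))
def sh(l):
    s=bot.read_state(); print(l,s["clock"].round(2),s["ee_pos"].round(1),"F",(S.T@s["ft_force"]).round(1),"M",(S.T@s["moment"]).round(2),"w",round(s["grip_width"],1),round(s["grip_force"],1),s["joint_positions"].round(3))
bot.move_gripper(48,30)
bot.move_to(pt(-7.7,63.6,190),q); sh("pre")
print(bot.servo_line(pt(-7.7,63.6,112),speed=120,until_force=12)); sh("near")
print(bot.servo_line(pt(-7.7,63.6,89),speed=50,until_force=12)); sh("down")
c=bot.read_camera("top"); cv2.imwrite("pics/t1.png",c["image"])
bot.move_gripper(5,25); sh("grip")
E
```

```text
Traceback (most recent call last):
AttributeError: 'float' object has no attribute 'round'
```

```bash
cat >> h.py <<'E'
def sh(bot,l):
    s=bot.read_state(); print(l,round(s["clock"],2),"tcp(local)",(S.T@(s["ee_pos"]-c0)).round(1),"F",(S.T@s["ft_force"]).round(1),"M",(S.T@s["moment"]).round(2),"w",round(s["grip_width"],1),round(s["grip_force"],1),s["joint_positions"].round(3))
E
python3 - <<'E'
from rig import bot; from h import *
sh(bot,"pre")
print(bot.servo_line(pt(-7.7,63.6,112),speed=120,until_force=12)); sh(bot,"near")
print(bot.servo_line(pt(-7.7,63.6,89),speed=50,until_force=12)); sh(bot,"down")
c=bot.read_camera("scene"); cv2.imwrite("pics/s1.png",cv2.resize(c["image"][110:270,180:340],None,fx=3.5,fy=3.5))
bot.move_gripper(5,25); sh(bot,"grip")
E
```

```text
pre 1.87 tcp(local) [ -8.   64.3 190.4] F [-0.1  0.5 -0.8] M [ 0.    0.24 -0.05] w 47.8 0.0 [ 0.714  0.382  1.568 -0.398  0.782 -0.617]
False
near 2.67 tcp(local) [ -7.4  63.9 112.5] F [ 0.5 -0.   0.3] M [ 0.03  0.22 -0.02] w 47.6 0.0 [ 0.677  0.527  1.527 -0.427  0.673 -0.6  ]
False
down 3.27 tcp(local) [-7.8 63.6 88.8] F [ 0.1  0.3 -0.1] M [0.05 0.25 0.06] w 47.9 0.0 [ 0.666  0.573  1.509 -0.436  0.645 -0.594]
grip 3.72 tcp(local) [-7.5 63.7 89.3] F [-0.3  0.   2.6] M [-0.05  0.38 -0.02] w 13.5 28.6 [ 0.667  0.572  1.509 -0.436  0.645 -0.594]
```

View pics/s1.png

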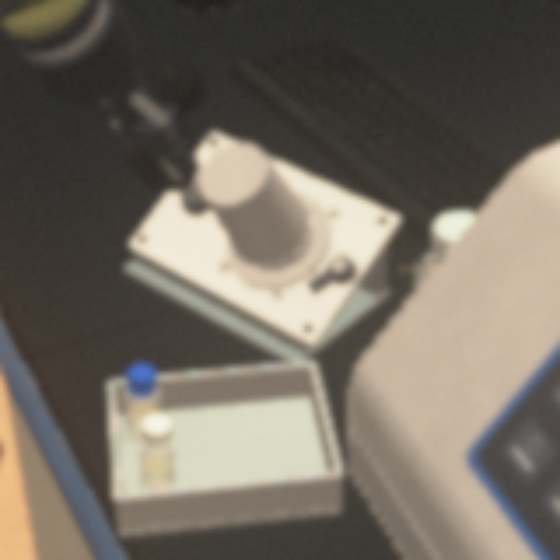

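The picture shows the fingers on the knob at about (180,165) behind the beaker. The width of 13.5 mm matches the bar, and the side forces are almost zero. Next I turn it clockwise with joint 6.

```bash
python3 - <<'E'
from rig import bot; from h import *
j=bot.read_state()["joint_positions"].copy()
for a in np.linspace(0,1.45,7)[1:]:
    k=j.copy(); k[5]+=a; bot.move_joints(k); sh(bot,"%.2f"%a)
bot.dwell(0.2)
bot.move_gripper(48); sh(bot,"open")
bot.servo_line(pt(-7.7,63.6,190),speed=150); sh(bot,"up")
cv2.imwrite("pics/t2.png",cv2.resize(bot.read_camera("top")["image"][120:220,150:290],None,fx=5,fy=5,interpolation=cv2.INTER_CUBIC))
E
```

```text
0.24 4.06 tcp(local) [-7.6 63.7 89.3] F [-0.7  0.4  0.7] M [0.02 0.29 0.  ] w 13.3 28.4 [ 0.667  0.572  1.509 -0.436  0.645 -0.357]
0.48 4.4 tcp(local) [-7.5 63.7 89.3] F [-0.2  0.1  0.8] M [ 0.13  0.29 -0.06] w 13.9 28.4 [ 0.667  0.572  1.509 -0.436  0.645 -0.118]
0.72 4.74 tcp(local) [-7.5 63.8 89.3] F [0.1 0.2 0.9] M [ 0.21  0.25 -0.02] w 13.7 28.4 [ 0.667  0.572  1.509 -0.436  0.645  0.123]
0.97 5.08 tcp(local) [-7.4 63.7 89.3] F [0.6 1.8 1.2] M [0.23 0.21 0.01] w 13.2 28.3 [ 0.666  0.572  1.509 -0.436  0.645  0.364]
1.21 5.42 tcp(local) [-7.4 63.8 89.3] F [0.8 1.3 0.1] M [ 0.27  0.11 -0.06] w 14.0 28.3 [ 0.667  0.572  1.509 -0.436  0.645  0.606]
1.45 5.77 tcp(local) [-7.4 63.7 89.3] F [2.2 1.2 0. ] M [ 0.32 -0.02 -0.02] w 13.6 28.3 [ 0.667  0.572  1.509 -0.436  0.645  0.847]
open 6.39 tcp(local) [-7.6 63.6 89.2] F [0.7 0.2 0.5] M [ 0.03  0.19 -0.  ] w 47.7 0.0 [ 0.666  0.572  1.51  -0.436  0.645  0.855]
up 7.22 tcp(local) [ -8.2  63.4 189.2] F [-0.7  0.3  0.3] M [-0.07  0.24 -0.02] w 47.7 0.0 [ 0.712  0.384  1.569 -0.399  0.78   0.833]
```

View pics/t2.png

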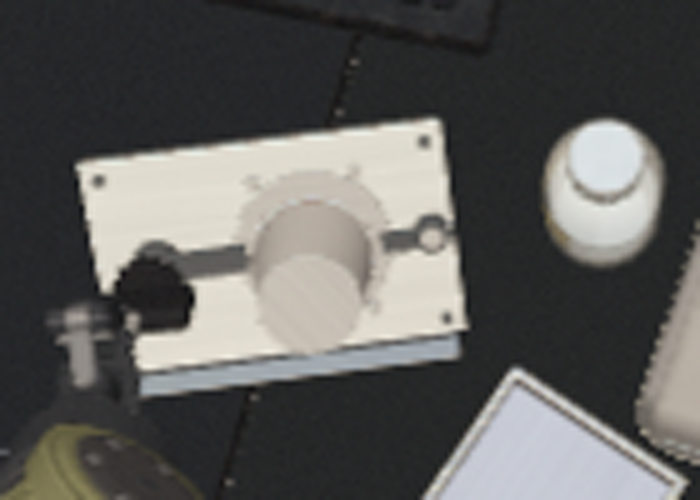

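Both dogs now lie over the rim: the near one at about (210,262), the far one at about (405,240). Next I grip the outer beaker.

```bash
python3 - <<'E'
from rig import bot; from h import *
q=att(-n,xs)
bot.move_gripper(84,25)
bot.move_to(pt(-7.9,-24.2,175),q)
print(bot.servo_line(pt(-7.9,-24.2,135),speed=120,until_force=12))
print(bot.servo_line(pt(-7.9,-24.2,84),speed=50,until_force=12)); sh(bot,"down")
bot.move_gripper(40,25); sh(bot,"grip")
E
```

```text
False
False
down 9.82 tcp(local) [ -7.7 -24.1  84.3] F [-1.   0.4  0.4] M [-0.02  0.24  0.01] w 84.0 0.0 [ 0.529  0.497  1.641 -0.38   0.546  0.675]
grip 10.19 tcp(local) [ -7.6 -24.1  84.7] F [-1.8 -1.2  9.2] M [-0.26  0.48  0.  ] w 57.5 24.8 [ 0.529  0.496  1.641 -0.38   0.546  0.675]
```

```bash
python3 - <<'E'
from rig import bot; from h import *
bot.move_gripper(40,80); sh(bot,"grip80")
for h in (87,90,95,105,185):
    bot.servo_line(pt(-7.7,-24.2,h),speed=15 if h<100 else 50); sh(bot,h)
bot.dwell(0.2)
for m in("top","scene"):
    c=bot.read_camera(m); np.save(m+"3.npy",cloud(c)); cv2.imwrite(f"pics/{m}3.png",c["image"])
a=cv2.imread("pics/top3.png")[110:260,150:300];b=cv2.imread("pics/scene3.png")[110:260,180:330]
cv2.imwrite("pics/both3.png",cv2.resize(np.hstack([a,b]),(800,400)))
E
```

```text
grip80 10.41 tcp(local) [ -7.6 -24.1  85.2] F [-6.2 -2.8 18.4] M [-0.52  1.   -0.03] w 56.0 81.5 [ 0.529  0.495  1.641 -0.379  0.547  0.675]
87 10.76 tcp(local) [ -7.9 -24.3  86.8] F [-0.9 -0.5 -2.5] M [ 0.01  0.49 -0.04] w 55.8 85.1 [ 0.53   0.491  1.643 -0.378  0.55   0.673]
90 11.11 tcp(local) [ -7.8 -24.3  90. ] F [-1.8 -1.1 -3.6] M [-0.12  0.51 -0.  ] w 55.1 85.0 [ 0.531  0.485  1.646 -0.376  0.554  0.672]
95 11.59 tcp(local) [ -7.5 -24.1  95.3] F [-1.1  0.9 -2.4] M [-0.01  0.53  0.05] w 56.0 85.2 [ 0.533  0.474  1.65  -0.374  0.56   0.671]
105 11.94 tcp(local) [ -7.3 -24.  105.6] F [-0.6  0.5 -2.3] M [-0.    0.51  0.03] w 55.5 85.2 [ 0.536  0.452  1.658 -0.369  0.573  0.667]
185 13.69 tcp(local) [ -7.8 -24.2 184.8] F [-0.5  0.8 -1.6] M [ 0.04  0.37 -0.02] w 55.7 85.3 [ 0.567  0.292  1.703 -0.334  0.693  0.642]
```

View pics/both3.png

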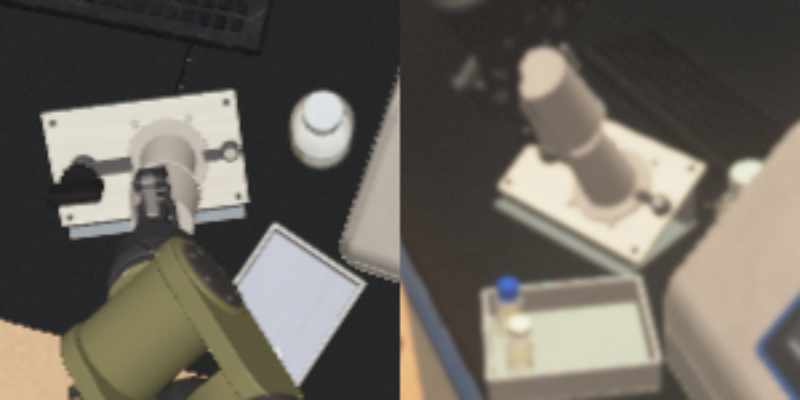

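The outer beaker is off and held, and the inner one is still home under the dogs. The vials and tray haven't moved. Next I lift, turn the beaker upright and bring it over the free end of the tray.

```bash
python3 - <<'E'
from rig import bot; from h import *
W=np.load("scene3.npy"); L=(W-c0)@S; k=(abs(L[...,0]+8)<30)&(abs(L[...,1]+24)<30)&(L[...,2]>150)
print("closed end h",np.percentile(L[k][:,2],[80,90,98]) if k.any() else None)
bot.servo_line(pt(-7.7,-24.2,200)+np.array([-10,0,40]),speed=120)
dn=att(np.array([0,0,-1.]),tx); p=tray-21*ty
bot.move_to(p+[0,0,170],dn); bot.dwell(0.2); sh(bot,"hover")
print(bot.read_state()["ee_pos"],p)
for m in("top","scene"):
    c=bot.read_camera(m); W=cloud(c); np.save(m+"4.npy",W); cv2.imwrite(f"pics/{m}4.png",c["image"])
a=cv2.imread("pics/top4.png")[150:300,190:340];b=cv2.imread("pics/scene4.png")[140:290,170:320]
cv2.imwrite("pics/both4.png",cv2.resize(np.hstack([a,b]),(800,400)))
E
```

```text
closed end h [352.09596739 376.33557154 397.92661234]
hover 15.97 tcp(local) [ -90.  -137.4  185.4] F [-1.2 -0.7 -2. ] M [-0.03  0.    0.  ] w 55.4 85.3 [ 0.33   0.295  1.725 -0.     1.121 -0.651]
[469.42911156 199.6163344  170.13712349] [469.45067385 199.31779207   0.        ]
```

View pics/both4.png

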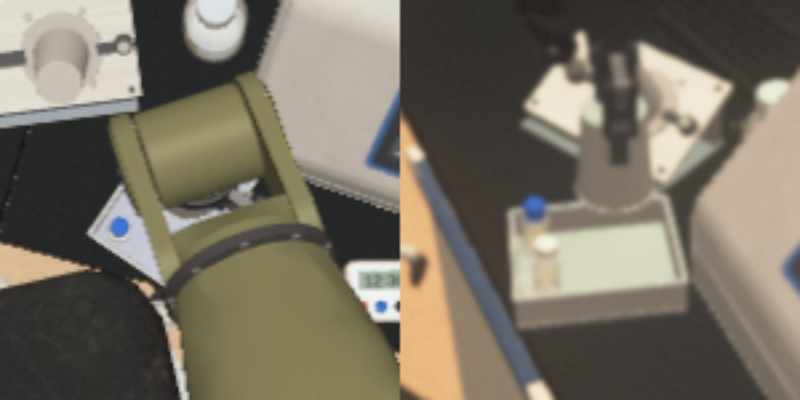

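The beaker hangs upright over the tray's free end, with the mouth near (615,195) in the right half. The vials are at (535,215) and (545,262), clear of it. Lowering until contact.

```bash
python3 - <<'E'
from rig import bot; from h import *
p=tray-21*ty
bot.servo_line(p+[0,0,90],speed=90); bot.dwell(0.2); sh(bot,"90")
print(bot.servo_line(p+[0,0,58],speed=12,until_force=4)); s=bot.read_state(); print("z",s["ee_pos"],s["ft_force"])
for m in("scene",):
    c=bot.read_camera(m); cv2.imwrite("pics/s5.png",cv2.resize(c["image"][140:290,170:320],(600,600),interpolation=cv2.INTER_CUBIC))
E
```

```text
90 17.31 tcp(local) [-129.7 -137.7  116.3] F [-1.3  0.6 -0.8] M [ 0.02  0.01 -0.01] w 55.4 85.3 [ 0.33   0.41   1.783 -0.     0.948 -0.651]
True
z [469.47977561 199.28274086  68.13850334] [-1.74519035 -0.80995656  5.33774975]
```

View pics/s5.png

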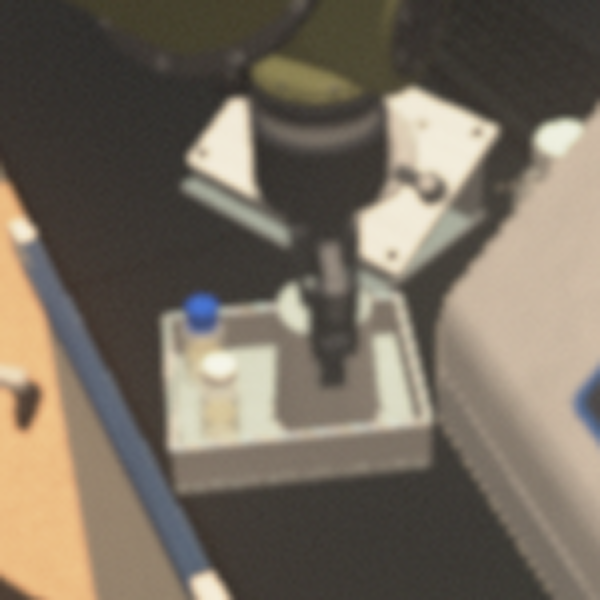

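Contact came at TCP z 68.1, as predicted. The beaker stands on the floor between (275,420) and (378,415), clear of the vials. Releasing.

```bash
python3 - <<'E'
from rig import bot; from h import *
p=tray-21*ty
bot.move_gripper(55,20); bot.move_gripper(62); bot.move_gripper(76); bot.dwell(0.2)
bot.servo_line(p+[0,0,160],speed=60); bot.servo_line(p+[-20,20,260],speed=150)
bot.move_joints([1.165,0.3,1.521,0,1.321,-0.067]); bot.dwell(0.3); sh(bot,"end")
c=bot.read_camera("top"); W=cloud(c); im=c["image"]
R0=(W[...,0]>370)&(W[...,0]<580)&(W[...,1]>110)&(W[...,1]<300)
m=R0&(W[...,2]>80)&(W[...,2]<100); q=W[m].astype(np.float32); d=q.mean(0)-tray
print("beaker top",len(q),q[:,2].min(),q[:,2].max(),cv2.minEnclosingCircle(q[:,:2].copy()),"tray xy",d@tx,d@ty)
A=np.c_[q[:,:2]-q[:,:2].mean(0),np.ones(len(q))]; print("tilt",np.linalg.lstsq(A,q[:,2],rcond=None)[0])
cv2.imwrite("pics/t6.png",cv2.resize(im[120:280,150:350],(800,640))[:600])
E
```

```text
end 24.32 tcp(local) [-258.4  216.7  375.2] F [-0.5  0.5 -0.2] M [-0.02  0.01  0.01] w 75.8 0.0 [ 1.164  0.3    1.521 -0.     1.321 -0.067]
beaker top 399 80.31935 99.8899 ((481.1014709472656, 167.21575927734375), 61.07756423950195) tray xy -6.057916646511396 -32.98805874788909
tilt [ 4.25160349e-02 -5.13432775e-02  8.73720283e+01]
```

View pics/t6.png

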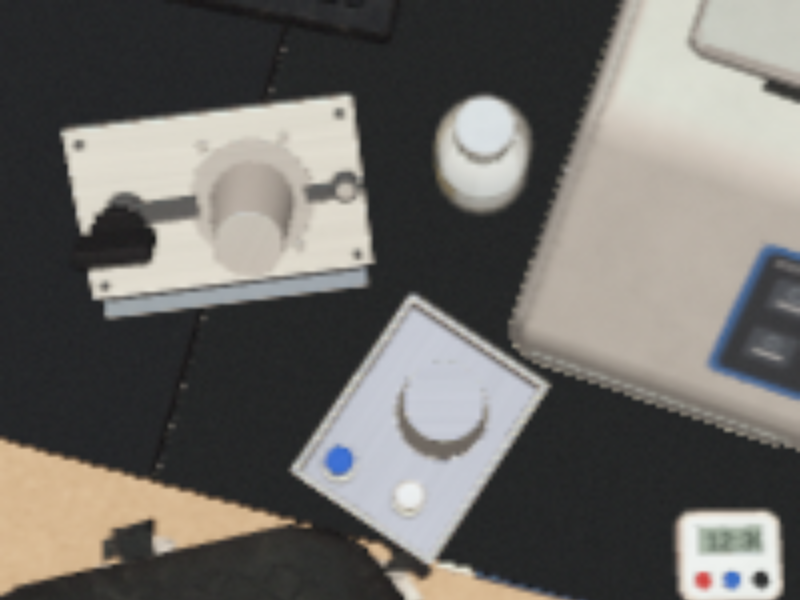

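The beaker stands upright in the free end at about (443,410). The vials, tray, bottle and timer are in place, and the inner beaker is still clamped.

```bash
python3 -c "
from rig import bot
print(bot.finish_job())"
```

```text
the job is handed in; nothing more can be done
None
```

I handed the job in at about 24 s on the robot clock: the dogs are over the inner beaker's rim and the outer beaker stands mouth down in the tray's empty end, though the clutch click was inferred from the 1.45 rad turn and no verdict came back.

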